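# Kit the parts for a power board

### The arm

A 6-joint arm with a two-finger parallel gripper is mounted at the origin on the work surface. World frame = base frame: x ahead of the robot, y to its left, z up, the work surface at z = 0. Lengths are in mm, angles in rad, forces in N, time in s.
With the tool pointing down it reaches from about 275 to 750 mm from the base axis. Payload 10.2 kg.
Tool frame: the origin (TCP) lies midway between the tips of the shut fingers; the grasp point (between the pads) lies bot.grip_point_offset behind it (bot.grip_point_offset is the distance from the TCP to the grasp point, in mm); z points along the fingers, y is the line along which they close (so a half turn about z gives the same grasp; the last joint's range is limited). The gripper opens to 85 mm and grips with 20 to 120 N. Pads are 22 mm wide; open, the fingers measure 114 mm over their backs; the gripper's body (76 mm by 85 mm) begins 54 mm behind the grasp point. The pads swing forward as they close: fully open they stand 13 mm farther back than shut.
Start: joints at [1.085, 0.313, 1.498, -0, 1.331, -0.223], TCP at [136.4, 506.977, 231.294] pointing down, gripper open.
Joint ranges: [-2.94, 2.94], [-0.97, 2.17], [0.19, 2.56], [-1.23, 4.37], [0.02, 3.11], [-2.88, 2.88]. Speed limits (rad/s): [2.39, 2.39, 3.01, 3.14, 3.14, 3.14].

### API

Orientations are given as a rotation vector (axis times angle).
In Python, from rig import bot gives the robot as it stands.
- The arm moves only by the tool move_arm, never from a script. Its argument "plan" is a list of rows, each an object with "translation": the shift along the tool's x, y, z in cm, a list of three; "spin": the turn about the tool's z in rad. In form: [{"translation": [x, y, z], "spin": spin}, ...]. A call has exactly 8 rows; each row is the pose to reach, as a shift and turn from the pose commanded when the call began, along the tool's axes at that moment; what a row does not reach only later rows make up. A row lasts 1/12 s, in which the tool goes at most 41.7 mm and 7.16 degrees, less where a joint would pass 70% of its speed; a pose out of reach is approached as far as the arm can. A call with a gripper value outside its range is refused whole. "hand" is the closure, from 0 (fully open) to 1 (shut), set as the call begins (left out, the last holds). The fingers move at their own pace and stop on an object; the grip force is fixed at half the most. Time passes only in rows, so rows that repeat a pose let the fingers close, or fill a call up. It gives the time, the measured TCP pose, the force, the opening and the grip force at its end, in the units of the state.
- bot.get_state(): the state, without advancing time (a new reading comes with each control period).
- bot.snapshot(name): name is "scene" or "top"; returns (picture, depth): 420x560x3 uint8, red, green, blue; 420x560 float32, mm along the optical axis (not along the pixel's ray), 0 where there is no reading.
- bot.get_calibration(name): a dict with "mtx" (3x3 intrinsics, pixels), "position" and "attitude" of the camera in the world. Camera axes: x right, y up, looking along -z (the intrinsics and any distortion apply to the point x, -y, -z); pixel columns grow to the right and rows downward; lengths in mm; the calibration is good to about 2 mm. A picture is of the moment at which its call begins. get_calibration takes no time and is no camera call.
- bot.sign_off(): hands the job in; it is judged then, once.
The state is a dict: "clock": time; "joint_pos": joint angles; "qvel": joint speeds; "joint_torque": joint torques, N m; "tool_pos": TCP position; "ee_rot": TCP orientation; "force": force on the tool from outside, world axes, zero at the start; "wrist_torque": the same for the moment, N m; "opening": finger opening in mm; "grip_force": force on a finger pad.
Only numpy, scipy, OpenCV 4.12 (cv2) and the standard library are available. Lean on these libraries where they do the work, as an engineer would, in place of code of your own. Each camera call takes 0.05 s, during which the arm holds its last target. There are 200 camera calls.

### The job

Fill the kit tray for the next power board: put the thick capacitor in the round foam pocket, the long heat sink in the long pocket, the transformer in the large square pocket and the ring choke in the small square pocket. Set each one down (do not drop it) so that it stands upright on its pocket's floor, and leave the slim capacitor and the short heat sink standing where they are.

Things in the scene. Friction and masses are not known exactly. Their poses are not given: they have to be found in the camera images.
- cap_thick: The thick capacitor: an upright black can with an aluminium top, 35 mm across and 48 mm high, about 50 g. It belongs in the round pocket. Origin: centre of its underside, z up.
- cap_slim: The slim capacitor, a look-alike that stays: the same black can with aluminium top, also 48 mm high but only 24 mm across. Origin: centre of its underside, z up.
- sink_long: The long heat sink: an upright finned aluminium block, 56 mm long (its x axis), 26 mm wide (its y axis) and 40 mm high, about 70 g; grip it across the 26 mm. It belongs in the long pocket. Origin: centre of its underside, z up.
- sink_short: The short heat sink, a look-alike that stays: the same finned aluminium, 26 mm wide (y) and 40 mm high, but only 32 mm long (x). Origin: centre of its underside, z up.
- transformer: The transformer: a dark steel core with copper winding and yellow tape on a black foot, a solid block 44 mm by 44 mm and 42 mm high, about 220 g. It belongs in the large square pocket, either way round. Origin: centre of its underside, z up.
- choke: The ring choke: a copper ring standing on edge, 40 mm across and 14 mm thick, on a black foot 28 mm square and 6 mm high; 44 mm high in all, about 45 g. The ring's flat faces look along the body's y axis: grip it across its 14 mm thickness, near the top. It belongs in the small square pocket, either way round. Origin: centre of the foot's underside, z up.
- pocket_round: The round pocket, 52 mm across. Cut 10 mm deep, pale floor, in a fixed dark foam insert 84 mm square, 13 mm thick. Origin: centre of the insert's underside, 4 mm above the table, below the pocket's centre; pocket floor 3 mm and foam top 13 mm above it. Four inserts, turned alike, fill a grey tray (196 mm square, rim 16 mm high) two by two, 92 mm apart, in any order.
- pocket_long: The long pocket, 72 mm along its x axis and 42 mm along its y axis. Cut 10 mm deep, pale floor, in a fixed dark foam insert 84 mm square, 13 mm thick. Origin: centre of the insert's underside, 4 mm above the table, below the pocket's centre; pocket floor 3 mm and foam top 13 mm above it. Four inserts, turned alike, fill a grey tray (196 mm square, rim 16 mm high) two by two, 92 mm apart, in any order.
- pocket_large: The large square pocket, 60 mm by 60 mm, sides along its x and y axes. Cut 10 mm deep, pale floor, in a fixed dark foam insert 84 mm square, 13 mm thick. Origin: centre of the insert's underside, 4 mm above the table, below the pocket's centre; pocket floor 3 mm and foam top 13 mm above it. Four inserts, turned alike, fill a grey tray (196 mm square, rim 16 mm high) two by two, 92 mm apart, in any order.
- pocket_small: The small square pocket, 44 mm by 44 mm, sides along its x and y axes. Cut 10 mm deep, pale floor, in a fixed dark foam insert 84 mm square, 13 mm thick. Origin: centre of the insert's underside, 4 mm above the table, below the pocket's centre; pocket floor 3 mm and foam top 13 mm above it. Four inserts, turned alike, fill a grey tray (196 mm square, rim 16 mm high) two by two, 92 mm apart, in any order.
Mind the look-alikes: they are no part of the job. Leave any pink look-alike of the pocket_small alone.

How it is judged (in metres and radians):
At the end, for the whole second after the job is handed in: Each of the four parts in its own pocket: within 13 mm of the pocket's centre, foot on the pocket's floor (within 3 mm), upright within 0.12 rad, released and at rest; the slim capacitor and the short heat sink upright and within 30 mm of where they started (horizontal distance between cap_thick and pocket_round below 0.013 m and z of cap_thick in the frame of pocket_round below 0.006 m and angle between each of cap_thick, sink_long, transformer, choke, cap_slim, sink_short's own z axis and vertical below 0.12 rad and linear speed of each of cap_thick, sink_long, transformer, choke below 0.02 m/s and horizontal distance between sink_long and pocket_long below 0.013 m and z of sink_long in the frame of pocket_long below 0.006 m and horizontal distance between transformer and pocket_large below 0.013 m and z of transformer in the frame of pocket_large below 0.006 m and horizontal distance between choke and pocket_small below 0.013 m and z of choke in the frame of pocket_small below 0.006 m and distance of each of cap_slim, sink_short from where it was at the start of the episode below 0.03 m); the robot touches nothing.
It fails at once if one of the four parts is dropped: out of the fingers with its foot more than 35 mm above the table ((height (world z) of cap_thick above 0.035 m and contact force between cap_thick and the fingers below 0.01 N) or (height (world z) of sink_long above 0.035 m and contact force between sink_long and the fingers below 0.01 N) or (height (world z) of transformer above 0.035 m and contact force between transformer and the fingers below 0.01 N) or (height (world z) of choke above 0.035 m and contact force between choke and the fingers below 0.01 N)).
It fails at once if the slim capacitor or the short heat sink is moved by more than 30 mm (distance of any of cap_slim, sink_short from where it was at the start of the episode above 0.03 m).
It also fails if it takes over 96 s, if anything falls off the work surface, if the arm or the gripper's body presses on something with over 40 N, if the wrist force passes 120 N, or if a joint passes its speed limit or range.

## Working session

There is one attempt and no reset: what is moved stays moved. The work goes in short steps, Python scripts to look and compute and a tool call to move; the robot and the scene stay as the last step left them, time stands still between calls to the robot, and variables do not carry over. Pictures are saved under pics/ and viewed, at most 14 in all, crops included, and the job is handed in when it is done.

Besides the shell and the picture viewer there is one more tool, called by a JSON object that holds its "method" and its "body", one argument or row to a line. move_arm: Moves the arm, as the interface text tells. Its arguments: {"type":"object","properties":{"plan":{"type":"array"},"hand":{"type":"number"}},"required":["plan"]}

```bash
mkdir -p pics; ls
cat > h.py <<'E'
import numpy as np, cv2
from rig import bot
from scipy.spatial.transform import Rotation as R
def cal(n):
    c=bot.get_calibration(n); a=np.array(c['attitude'],float)
    M=R.from_rotvec(a).as_matrix() if a.size==3 else (a if a.shape==(3,3) else R.from_quat(a).as_matrix())
    return c,np.array(c['mtx']),np.array(c['position']),M
def ray(n,u,v,z):
    "world point on plane z through pixel"
    c,K,p,M=cal(n); d=M@np.array([(u-K[0,2])/K[0,0],-(v-K[1,2])/K[1,1],-1]); return p+d*(z-p[2])/d[2]
def cloud(n,D):
    c,K,p,M=cal(n); v,u=np.mgrid[:D.shape[0],:D.shape[1]]
    P=np.stack([(u-K[0,2])/K[0,0]*D,-(v-K[1,2])/K[1,1]*D,-D],-1); W=P@M.T+p; W[D==0]=np.nan; return W
E
python3 - <<'E'
from h import *
for n in('scene','top'):
    im,d=bot.snapshot(n); cv2.imwrite(f'pics/{n}0.png',im[...,::-1]); np.save(n+'0.npy',d); print(bot.get_calibration(n),(d==0).mean())
print(bot.get_state(),bot.grip_point_offset)
E
```

```text
pics
{'mtx': array([[446.5713629 ,   0.        , 273.74160761],
       [  0.        , 446.5713629 , 207.88252453],
       [  0.        ,   0.        ,   1.        ]]), 'position': array([ 976.29012226, -755.13323878,  723.37623219]), 'attitude': array([0.88958096, 0.22828754, 0.50236209])} 0.004102891156462585
{'mtx': array([[477.19014488,   0.        , 279.07779363],
       [  0.        , 477.19014488, 204.0830212 ],
       [  0.        ,   0.        ,   1.        ]]), 'position': array([ 350.06427108,   -6.14399495, 1030.34969709]), 'attitude': array([ 0.17375774, -0.17948018, -1.55632674])} 0.004077380952380952
{'clock': 0.1, 'joint_pos': array([ 1.08457778e+00,  3.13410721e-01,  1.49833328e+00,  3.08626114e-06,
        1.33100022e+00, -2.23399974e-01]), 'qvel': array([ 0.00238842, -0.00024874, -0.0025248 , -0.00135088,  0.00070076,
       -0.00117782]), 'joint_torque': array([ 4.41084121e-03, -4.12904012e+01, -2.60137224e+01, -9.96874110e-05,
        3.09340052e-03, -7.33890670e-05]), 'tool_pos': array([136.30294335, 506.77106772, 230.7942481 ]), 'ee_rot': array([-4.11595607e-01, -3.11410652e+00,  1.69434608e-03]), 'force': array([-0.79961282, -0.93116977, -0.52520057]), 'wrist_torque': array([-0.03187624,  0.00936463,  0.07794555]), 'grip_force': 0.0, 'opening': 85.651373896932} 18.700000000000003
```

View pics/top0.png

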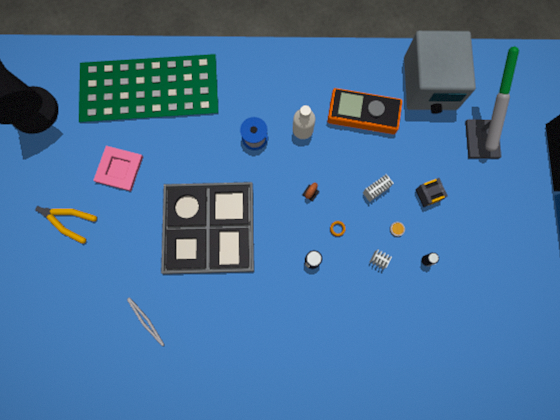

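View pics/scene0.png

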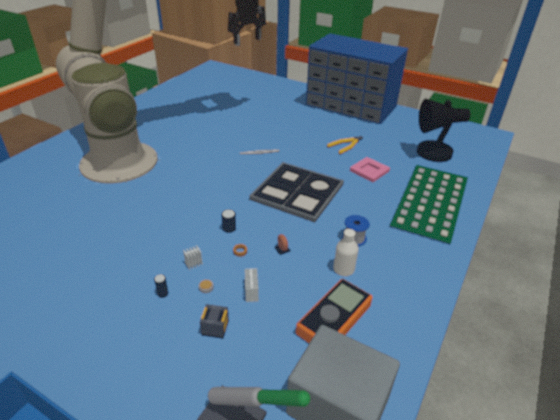

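The top view shows the choke (311,191), long sink (378,188), transformer (431,193), thick cap (314,259), short sink (381,260) and slim cap (430,259). The tray is at (208,228), with round top-left, large top-right, small bottom-left and long bottom-right. The scene view agrees, and the ring and disc lying flat are distractors.

Run:
```python
from h import *
im=cv2.imread('pics/top0.png'); D=np.load('top0.npy'); W=cloud('top',D)
tab=W[300:400,200:400].reshape(-1,3); print('table z',np.nanmedian(tab[:,2]))
for n,(u,v) in dict(choke=(311,191),sl=(378,188),tr=(431,193),ss=(381,260),ct=(314,259),cs=(430,259)).items():
    w=W[v-24:v+24,u-22:u+22].reshape(-1,3); w=w[w[:,2]>12]
    h=np.nanpercentile(w[:,2],95); t=w[w[:,2]>(h-9 if n!='choke' else 12)]
    r=cv2.minAreaRect(t[:,:2].astype(np.float32)); b=cv2.boxPoints(r)
    print(n,'h%.1f'%h,len(t),np.round(r[0],1),np.round(r[1],1),'edges',[(np.round(np.degrees(np.arctan2(*(b[i+1]-b[i])[::-1])),1),round(float(np.linalg.norm(b[i+1]-b[i])),1)) for i in(0,1)])
# pockets: pale floors
g=im.min(2); m=np.zeros_like(g); m[180:275,160:257]=(g[180:275,160:257]>130)
k,l,s,c=cv2.connectedComponentsWithStats(m)
for i in range(1,k):
    if s[i,4]<80: continue
    v,u=np.nonzero(l==i); p=np.array([ray('top',a,b,7) for a,b in zip(u,v)])[:,:2].astype(np.float32)
    r=cv2.minAreaRect(p); b=cv2.boxPoints(r); e=b[1]-b[0]; print('pocket',c[i],s[i,4],np.round(r[0],1),np.round(p.mean(0),1),np.round(r[1],1),np.degrees(np.arctan2(e[1],e[0])), np.linalg.norm(e))
print(np.round(W[210:212,185:188,2]))
a=cv2.resize(im[165:285,155:265],None,fx=4.4,fy=4.4,interpolation=2)
b=cv2.resize(im[165:285,290:455],None,fx=4.8,fy=4.8,interpolation=2); cv2.imwrite('pics/c1.png',b)
```

```text
table z -0.2119159840319753
choke h45.4 115 [610.2 -79. ] [13.4 37.1] edges [(np.float32(-34.0), 37.1), (np.float32(56.0), 13.4)]
sl h42.2 241 [ 618.8 -224.7] [25.9 57.5] edges [(np.float32(-54.7), 57.5), (np.float32(35.3), 25.9)]
tr h44.4 418 [ 609.1 -340.6] [44.2 45.3] edges [(np.float32(-68.6), 45.3), (np.float32(21.4), 44.2)]
ss h42.4 118 [ 462.9 -223.8] [32.1 26.2] edges [(np.float32(-27.9), 26.2), (np.float32(62.1), 32.1)]
ct h51.3 227 [460.  -81.6] [33.  33.2] edges [(np.float32(-89.6), 33.2), (np.float32(0.4), 33.0)]
cs h51.1 110 [ 462.9 -326.9] [21.8 22.3] edges [(np.float32(-2.8), 22.3), (np.float32(87.2), 21.8)]
pocket [228.78285714 205.91285714] 700 [580.3 102.1] [579.6 101.4] [56.7 59.4] -88.61876 59.39743
pocket [186.60362694 206.94041451] 386 [576.5 194.1] [576.5 193.9] [45.  50.4] -89.55099 50.36019
pocket [228.77741935 247.74516129] 620 [487.2  99.2] [487.3  98.6] [69.3 40.8] -88.51163 40.816795
pocket [185.5959596  248.52020202] 396 [484.9 191.7] [484.8 191.4] [42.6 41. ] -87.36113 40.991253
[[7. 7. 6.]
 [5. 9. 6.]]
```

View pics/c1.png

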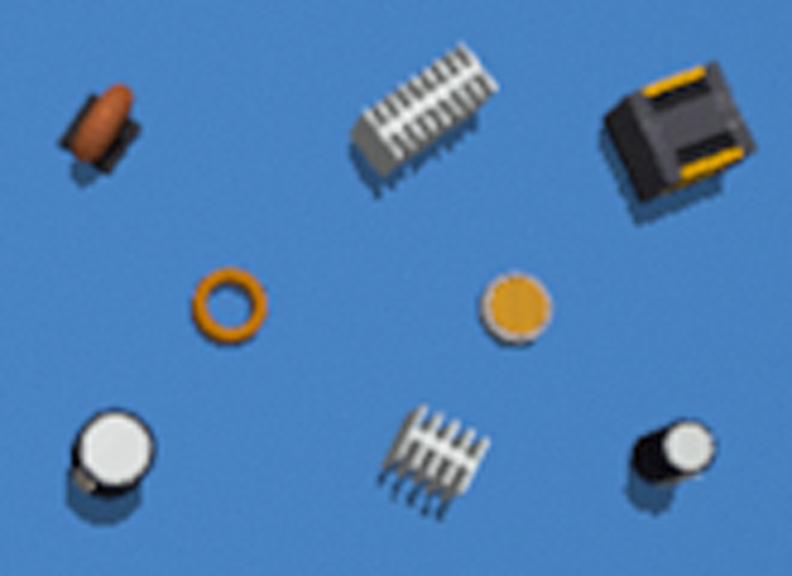

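```bash
cat > plan.py <<'E'
"usage: plan.py x,y,z,ydir_deg[,mode] ...  chain of calls from the present pose (mode l=linear, s=smooth)"
import sys; from h import *
s=bot.get_state(); M=R.from_rotvec(s['ee_rot']).as_matrix(); p=np.array(s['tool_pos'])
yd=np.degrees(np.arctan2(M[1,1],M[0,1])); print('t %.1f'%s['clock'],'pose',p.round(1),'ydir %.1f'%yd,'open %.1f grip %.1f'%(s['opening'],s['grip_force']),'tilt %.3f'%np.arccos(-M[2,2]))
for a in sys.argv[1:]:
    f=a.split(','); t=np.array([float(q) for q in f[:3]]); ty=float(f[3]); d=(yd-ty+90)%180-90
    psi=np.radians(yd+90); A=np.array([[np.cos(psi),np.sin(psi),0],[np.sin(psi),-np.cos(psi),0],[0,0,-1]])
    L=A.T@(t-p)/10; fr=np.arange(1,9)/8 if len(f)>4 and f[4]=='l' else np.array([.06,.2,.36,.53,.7,.85,.96,1])
    print('len %.0f turn %.1f'%(np.linalg.norm(L)*10,d), [[*(float(v) for v in (L*q).round(2)),round(float(np.radians(d)*q),3)] for q in fr])
    p=t; yd=yd-d
E
python3 plan.py 298,213,210,75,l 460,-81,110,75,l 460,-81,16,75
```

```text
t 0.1 pose [136.3 506.8 230.8] ydir 74.9 open 85.7 grip 0.0 tilt 0.001
len 336 turn -0.1 [[-2.91, -3.02, 0.26, -0.0], [-5.81, -6.04, 0.52, -0.0], [-8.72, -9.06, 0.78, -0.0], [-11.62, -12.08, 1.04, -0.001], [-14.53, -15.1, 1.3, -0.001], [-17.44, -18.13, 1.56, -0.001], [-20.34, -21.15, 1.82, -0.001], [-23.25, -24.17, 2.08, -0.001]]
len 350 turn 0.0 [[-2.91, -3.03, 1.25, 0.0], [-5.81, -6.05, 2.5, 0.0], [-8.72, -9.08, 3.75, 0.0], [-11.63, -12.1, 5.0, 0.0], [-14.54, -15.13, 6.25, 0.0], [-17.44, -18.15, 7.5, 0.0], [-20.35, -21.18, 8.75, 0.0], [-23.26, -24.21, 10.0, 0.0]]
len 94 turn 0.0 [[0.0, 0.0, 0.56, 0.0], [0.0, 0.0, 1.88, 0.0], [0.0, 0.0, 3.38, 0.0], [0.0, 0.0, 4.98, 0.0], [0.0, 0.0, 6.58, 0.0], [0.0, 0.0, 7.99, 0.0], [0.0, 0.0, 9.02, 0.0], [0.0, 0.0, 9.4, 0.0]]
```

{"method": "move_arm", "body": {
  "plan": [
    {"translation": [-2.9, -3.0, 0.3], "spin": 0},
    {"translation": [-5.8, -6.0, 0.5], "spin": 0},
    {"translation": [-8.7, -9.1, 0.8], "spin": 0},
    {"translation": [-11.6, -12.1, 1.0], "spin": 0},
    {"translation": [-14.5, -15.1, 1.3], "spin": 0},
    {"translation": [-17.4, -18.1, 1.6], "spin": 0},
    {"translation": [-20.3, -21.1, 1.8], "spin": 0},
    {"translation": [-23.2, -24.2, 2.1], "spin": 0}
  ],
  "hand": 0
}}

```text
clock: 0.77
tool_pos: [296.7, 213.5, 210.4]
ee_rot: [0.411, 3.114, 0.0]
force: [0.9, 0.6, -0.0]
opening: 85.5
grip_force: 0.0
```

{"method": "move_arm", "body": {
  "plan": [
    {"translation": [-2.9, -3.0, 1.2], "spin": 0},
    {"translation": [-5.8, -6.0, 2.5], "spin": 0},
    {"translation": [-8.7, -9.1, 3.7], "spin": 0},
    {"translation": [-11.6, -12.1, 5.0], "spin": 0},
    {"translation": [-14.5, -15.1, 6.2], "spin": 0},
    {"translation": [-17.4, -18.1, 7.5], "spin": 0},
    {"translation": [-20.3, -21.2, 8.7], "spin": 0},
    {"translation": [-23.2, -24.2, 10.0], "spin": 0}
  ]
}}

```text
clock: 1.43
tool_pos: [450.3, -66.9, 114.5]
ee_rot: [-0.412, -3.114, -0.0]
force: [0.6, 0.3, 0.0]
opening: 85.1
grip_force: 0.0
```

```bash
python3 plan.py 460,-81,110,75 460,-81,16,75; python3 -c "
from h import *
im,d=bot.snapshot('top'); cv2.imwrite('pics/t1.png',cv2.resize(im[150:330,230:450,::-1],None,fx=3.2,fy=3.2))"
```

```text
t 1.4 pose [450.3 -66.9 114.5] ydir 74.9 open 85.1 grip 0.0 tilt 0.000
len 18 turn -0.1 [[-0.08, -0.07, 0.03, -0.0], [-0.26, -0.22, 0.09, -0.0], [-0.47, -0.4, 0.16, -0.001], [-0.69, -0.59, 0.24, -0.001], [-0.91, -0.78, 0.32, -0.001], [-1.11, -0.94, 0.39, -0.001], [-1.25, -1.07, 0.44, -0.002], [-1.31, -1.11, 0.45, -0.002]]
len 94 turn 0.0 [[0.0, 0.0, 0.56, 0.0], [0.0, 0.0, 1.88, 0.0], [0.0, 0.0, 3.38, 0.0], [0.0, 0.0, 4.98, 0.0], [0.0, 0.0, 6.58, 0.0], [0.0, 0.0, 7.99, 0.0], [0.0, 0.0, 9.02, 0.0], [0.0, 0.0, 9.4, 0.0]]
```

View pics/t1.png

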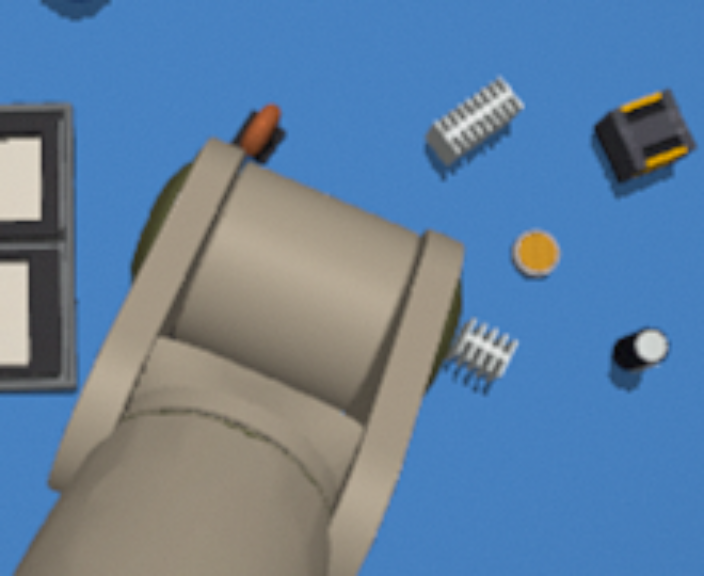

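The arm covers the parts directly under it. The short sink (485,350 in the crop) and the others haven't moved.

```bash
python3 plan.py 460,-81,70,75 460,-81,16,75; python3 -c "
from h import *
im,d=bot.snapshot('scene'); cv2.imwrite('pics/s1.png',cv2.resize(im[130:330,110:330,::-1],None,fx=3,fy=3))"
```

```text
t 1.5 pose [452.6 -71.7 112.6] ydir 74.7 open 85.7 grip 0.0 tilt 0.001
len 44 turn -0.3 [[-0.06, -0.04, 0.26, -0.0], [-0.19, -0.14, 0.85, -0.001], [-0.35, -0.25, 1.53, -0.002], [-0.51, -0.37, 2.26, -0.002], [-0.67, -0.49, 2.98, -0.003], [-0.82, -0.59, 3.62, -0.004], [-0.92, -0.67, 4.09, -0.004], [-0.96, -0.7, 4.26, -0.005]]
len 54 turn 0.0 [[0.0, 0.0, 0.32, 0.0], [0.0, 0.0, 1.08, 0.0], [0.0, 0.0, 1.94, 0.0], [0.0, 0.0, 2.86, 0.0], [0.0, 0.0, 3.78, 0.0], [0.0, 0.0, 4.59, 0.0], [0.0, 0.0, 5.18, 0.0], [0.0, 0.0, 5.4, 0.0]]
```

View pics/s1.png

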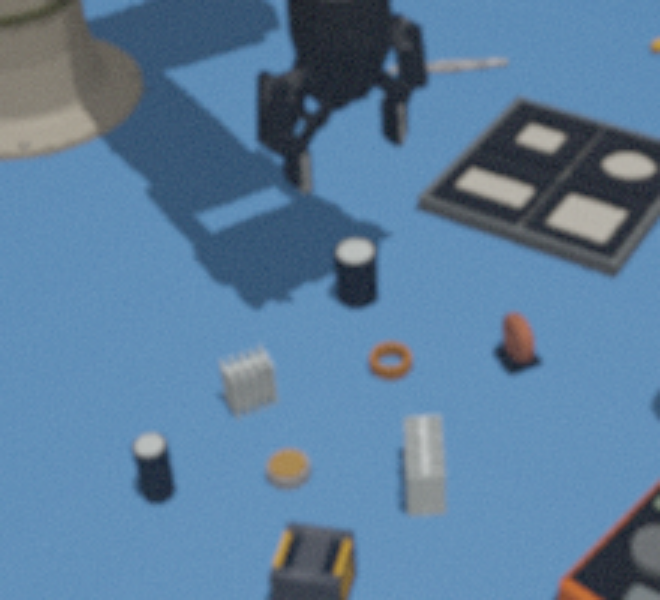

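The scene view shows the open gripper up and left of the cap (crop 355,270), with a clear way down.

{"method": "move_arm", "body": {
  "plan": [
    {"translation": [-0.2, -0.1, 1.0], "spin": 0},
    {"translation": [-0.5, -0.4, 2.2], "spin": 0},
    {"translation": [-0.8, -0.6, 3.3], "spin": 0},
    {"translation": [-1.0, -0.7, 4.0], "spin": 0},
    {"translation": [-1.0, -0.7, 4.3], "spin": 0},
    {"translation": [-1.0, -0.7, 4.3], "spin": 0},
    {"translation": [-1.0, -0.7, 4.3], "spin": 0},
    {"translation": [-1.0, -0.7, 4.3], "spin": 0}
  ]
}}

```text
clock: 2.2
tool_pos: [457.9, -73.9, 72.8]
ee_rot: [0.411, 3.114, -0.0]
force: [-0.7, 0.4, -0.2]
opening: 85.5
grip_force: 0.0
```

```bash
python3 plan.py 460,-81,16,75 460,-81,100,75 ; python3 -c "
from h import *
im,d=bot.snapshot('scene'); cv2.imwrite('pics/s2.png',cv2.resize(im[150:250,160:290,::-1],None,fx=5,fy=5))"
```

```text
t 2.2 pose [457.9 -73.9  72.8] ydir 75.0 open 85.5 grip 0.0 tilt 0.001
len 57 turn -0.0 [[-0.02, -0.04, 0.34, -0.0], [-0.08, -0.13, 1.14, -0.0], [-0.14, -0.23, 2.05, -0.0], [-0.2, -0.33, 3.01, -0.0], [-0.27, -0.44, 3.98, -0.0], [-0.33, -0.54, 4.83, -0.0], [-0.37, -0.6, 5.46, -0.0], [-0.39, -0.63, 5.68, -0.001]]
len 84 turn 0.0 [[0.0, 0.0, -0.5, 0.0], [0.0, 0.0, -1.68, 0.0], [0.0, 0.0, -3.02, 0.0], [0.0, 0.0, -4.45, 0.0], [0.0, 0.0, -5.88, 0.0], [0.0, 0.0, -7.14, 0.0], [0.0, 0.0, -8.06, 0.0], [0.0, 0.0, -8.4, 0.0]]
```

View pics/s2.png

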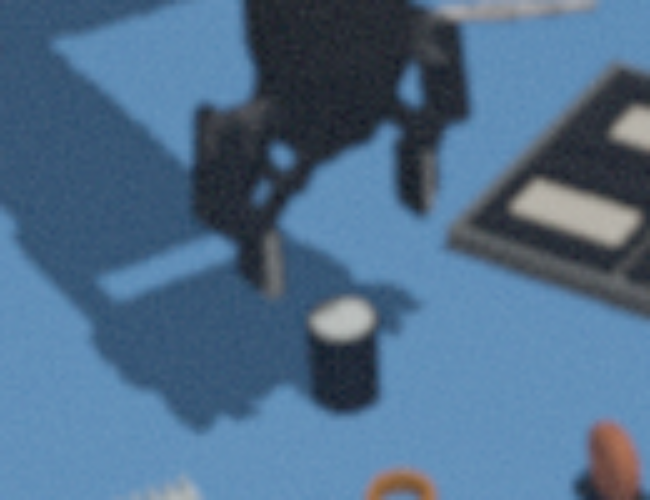

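```bash
python3 -c "
from h import *
print(ray('scene',228.6,213.6,48),ray('scene',229,199.6,86)); print(ray('top',314,259,48))
u=[(290+115/4.8),165+449/4.8]; print(ray('top',*u,48))"; python3 plan.py
```

```text
[464.09487595 -81.46170737  48.        ] [463.17739256 -75.40265475  86.        ]
[459.6999895  -81.63790993  48.        ]
[460.64265409 -81.56113413  48.        ]
t 2.2 pose [457.9 -74.   72.8] ydir 75.0 open 85.3 grip 0.0 tilt 0.001
```

{"method": "move_arm", "body": {
  "plan": [
    {"translation": [-0.1, -0.2, 0.5], "spin": 0},
    {"translation": [-0.2, -0.4, 1.5], "spin": 0},
    {"translation": [-0.4, -0.6, 3.0], "spin": 0},
    {"translation": [-0.4, -0.6, 4.3], "spin": 0},
    {"translation": [-0.4, -0.6, 5.3], "spin": 0},
    {"translation": [-0.4, -0.6, 5.7], "spin": 0},
    {"translation": [-0.4, -0.6, 5.7], "spin": 0},
    {"translation": [-0.4, -0.6, 5.7], "spin": 0}
  ]
}}

```text
clock: 2.92
tool_pos: [460.1, -81.1, 15.4]
ee_rot: [0.412, 3.114, -0.0]
force: [-0.4, -0.7, 0.2]
opening: 85.5
grip_force: 0.0
```

{"method": "move_arm", "body": {
  "plan": [
    {"translation": [0, 0, 0], "spin": 0},
    {"translation": [0, 0, 0], "spin": 0},
    {"translation": [0, 0, 0], "spin": 0},
    {"translation": [0, 0, 0], "spin": 0},
    {"translation": [0, 0, 0], "spin": 0},
    {"translation": [0, 0, 0], "spin": 0},
    {"translation": [0, 0, 0], "spin": 0},
    {"translation": [0, 0, 0], "spin": 0}
  ],
  "hand": 1
}}

```text
clock: 3.58
tool_pos: [460.3, -81.1, 15.9]
ee_rot: [0.411, 3.114, -0.0]
force: [-1.2, 0.6, 5.0]
opening: 33.1
grip_force: 59.5
```

```bash
python3 plan.py 460,-81,80,75 515,50,80,87 577,194,75,92 577,194,30,92
```

```text
t 3.6 pose [460.3 -81.1  15.9] ydir 74.9 open 33.1 grip 59.5 tilt 0.001
len 64 turn -0.1 [[0.0, 0.0, -0.38, -0.0], [0.01, 0.0, -1.28, -0.0], [0.01, 0.0, -2.31, -0.0], [0.02, 0.0, -3.4, -0.0], [0.02, 0.0, -4.49, -0.001], [0.03, 0.0, -5.45, -0.001], [0.03, 0.0, -6.16, -0.001], [0.03, 0.0, -6.41, -0.001]]
len 142 turn -12.0 [[-0.12, 0.84, 0.0, -0.013], [-0.38, 2.82, 0.0, -0.042], [-0.69, 5.07, 0.0, -0.075], [-1.02, 7.46, 0.0, -0.111], [-1.35, 9.85, 0.0, -0.147], [-1.63, 11.97, 0.0, -0.178], [-1.85, 13.51, 0.0, -0.201], [-1.92, 14.08, 0.0, -0.209]]
len 157 turn -5.0 [[-0.33, 0.88, 0.03, -0.005], [-1.09, 2.94, 0.1, -0.017], [-1.96, 5.29, 0.18, -0.031], [-2.88, 7.79, 0.26, -0.046], [-3.81, 10.29, 0.35, -0.061], [-4.62, 12.5, 0.42, -0.074], [-5.22, 14.12, 0.48, -0.084], [-5.44, 14.7, 0.5, -0.087]]
len 45 turn 0.0 [[0.0, 0.0, 0.27, 0.0], [0.0, 0.0, 0.9, 0.0], [0.0, 0.0, 1.62, 0.0], [0.0, 0.0, 2.39, 0.0], [0.0, 0.0, 3.15, 0.0], [0.0, 0.0, 3.82, 0.0], [0.0, 0.0, 4.32, 0.0], [0.0, 0.0, 4.5, 0.0]]
```

{"method": "move_arm", "body": {
  "plan": [
    {"translation": [0, 0, -0.3], "spin": 0},
    {"translation": [0, 0, -1.2], "spin": 0},
    {"translation": [0, 0, -2.3], "spin": 0},
    {"translation": [0, 0, -3.4], "spin": 0},
    {"translation": [0, 0, -4.5], "spin": 0},
    {"translation": [0, 0, -5.4], "spin": 0},
    {"translation": [0, 0, -6.1], "spin": 0},
    {"translation": [0, 0, -6.4], "spin": 0}
  ]
}}

```text
clock: 4.25
tool_pos: [460.4, -81.1, 80.5]
ee_rot: [0.411, 3.113, -0.001]
force: [0.7, -0.8, -1.1]
opening: 33.6
grip_force: 59.6
```

{"method": "move_arm", "body": {
  "plan": [
    {"translation": [-0.1, 0.8, 0], "spin": -0.01},
    {"translation": [-0.4, 2.8, 0], "spin": -0.04},
    {"translation": [-0.7, 5.1, 0], "spin": -0.08},
    {"translation": [-1.0, 7.5, 0], "spin": -0.11},
    {"translation": [-1.4, 9.9, 0], "spin": -0.15},
    {"translation": [-1.6, 12.0, 0], "spin": -0.18},
    {"translation": [-1.9, 13.5, 0], "spin": -0.2},
    {"translation": [-1.9, 14.1, 0], "spin": -0.21}
  ]
}}

```text
clock: 4.92
tool_pos: [515.3, 52.4, 78.7]
ee_rot: [-0.078, -3.14, -0.001]
force: [-0.3, -0.7, 0.2]
opening: 34.0
grip_force: 59.7
```

{"method": "move_arm", "body": {
  "plan": [
    {"translation": [-0.3, 0.9, 0], "spin": -0.01},
    {"translation": [-1.1, 2.9, 0.1], "spin": -0.02},
    {"translation": [-2.0, 5.3, 0.2], "spin": -0.03},
    {"translation": [-2.9, 7.8, 0.3], "spin": -0.05},
    {"translation": [-3.8, 10.3, 0.4], "spin": -0.06},
    {"translation": [-4.6, 12.5, 0.4], "spin": -0.07},
    {"translation": [-5.4, 14.7, 0.5], "spin": -0.09},
    {"translation": [-5.4, 14.7, 0.5], "spin": -0.09}
  ]
}}

```text
clock: 5.58
tool_pos: [577.2, 197.1, 73.7]
ee_rot: [-0.063, 3.141, 0.001]
force: [-0.6, 0.8, -0.9]
opening: 33.7
grip_force: 59.7
```

```bash
python3 plan.py; python3 -c "
from h import *
im,d=bot.snapshot('scene'); cv2.imwrite('pics/s3.png',cv2.resize(im[110:240,230:370,::-1],None,fx=4.5,fy=4.5))"; python3 plan.py 577,194,30,92 577,194,24,92
```

```text
t 5.6 pose [577.2 197.1  73.7] ydir 92.3 open 33.7 grip 59.7 tilt 0.001
t 5.6 pose [576.6 195.4  73.6] ydir 92.2 open 33.5 grip 59.7 tilt 0.001
len 44 turn 0.2 [[-0.0, -0.01, 0.26, 0.0], [-0.01, -0.03, 0.87, 0.001], [-0.01, -0.05, 1.57, 0.001], [-0.02, -0.08, 2.31, 0.002], [-0.02, -0.1, 3.05, 0.003], [-0.03, -0.12, 3.71, 0.003], [-0.03, -0.14, 4.18, 0.004], [-0.03, -0.14, 4.36, 0.004]]
len 6 turn 0.0 [[0.0, 0.0, 0.04, 0.0], [0.0, 0.0, 0.12, 0.0], [0.0, 0.0, 0.22, 0.0], [0.0, 0.0, 0.32, 0.0], [0.0, 0.0, 0.42, 0.0], [0.0, 0.0, 0.51, 0.0], [0.0, 0.0, 0.58, 0.0], [0.0, 0.0, 0.6, 0.0]]
```

View pics/s3.png

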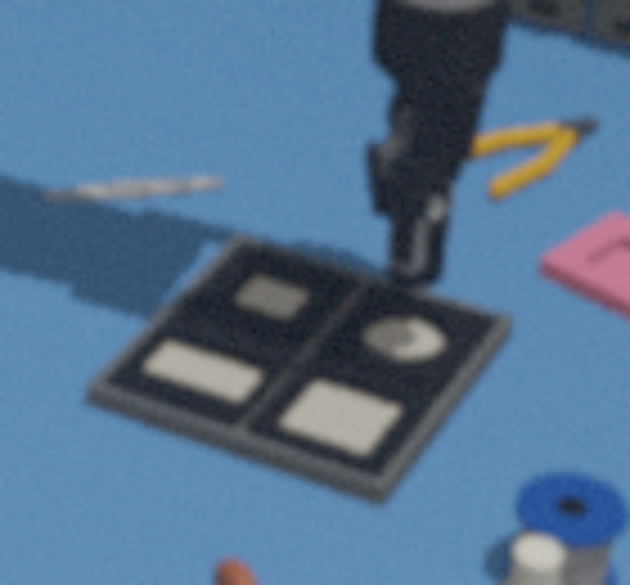

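The cap hangs above the round pocket (crop 404,338), so I'll lower it.

{"method": "move_arm", "body": {
  "plan": [
    {"translation": [0, -0.1, 0.3], "spin": 0},
    {"translation": [0, -0.1, 1.0], "spin": 0},
    {"translation": [0, -0.1, 2.0], "spin": 0},
    {"translation": [0, -0.1, 3.0], "spin": 0},
    {"translation": [0, -0.1, 4.0], "spin": 0},
    {"translation": [0, -0.1, 4.6], "spin": 0},
    {"translation": [0, -0.1, 4.9], "spin": 0},
    {"translation": [0, -0.1, 4.9], "spin": 0}
  ]
}}

```text
clock: 6.3
tool_pos: [576.4, 193.0, 24.4]
ee_rot: [0.058, -3.14, 0.0]
force: [0.8, 0.2, -0.8]
opening: 33.3
grip_force: 59.7
```

{"method": "move_arm", "body": {
  "plan": [
    {"translation": [0, 0, 0], "spin": 0},
    {"translation": [0, 0, 0], "spin": 0},
    {"translation": [0, 0, 0.1], "spin": 0},
    {"translation": [0, 0, 0.1], "spin": 0},
    {"translation": [0, 0, 0.2], "spin": 0},
    {"translation": [0, 0, 0.2], "spin": 0},
    {"translation": [0, 0, 0.2], "spin": 0},
    {"translation": [0, 0, 0.2], "spin": 0}
  ]
}}

```text
clock: 6.97
tool_pos: [576.8, 193.2, 23.3]
ee_rot: [-0.059, 3.141, -0.0]
force: [0.2, -0.5, -0.1]
opening: 33.6
grip_force: 59.7
```

{"method": "move_arm", "body": {
  "plan": [
    {"translation": [0, 0, 0.05], "spin": 0},
    {"translation": [0, 0, 0.05], "spin": 0},
    {"translation": [0, 0, 0.05], "spin": 0},
    {"translation": [0, 0, 0.05], "spin": 0},
    {"translation": [0, 0, 0.05], "spin": 0},
    {"translation": [0, 0, 0.05], "spin": 0},
    {"translation": [0, 0, 0.05], "spin": 0},
    {"translation": [0, 0, 0.05], "spin": 0}
  ],
  "hand": 0
}}

```text
clock: 7.63
tool_pos: [576.8, 193.2, 22.8]
ee_rot: [-0.058, 3.141, 0.0]
force: [0.5, -0.4, -0.8]
opening: 85.5
grip_force: 0.0
```

```bash
python3 plan.py 577,193,90,92 600,-20,100,60,l 618,-224,100,35.3 618,-224,14,35.3
```

```text
t 7.6 pose [576.8 193.2  22.8] ydir 92.1 open 85.5 grip 0.0 tilt 0.000
len 67 turn 0.1 [[-0.0, -0.0, -0.4, 0.0], [-0.0, -0.0, -1.34, 0.0], [-0.01, -0.01, -2.42, 0.001], [-0.01, -0.01, -3.56, 0.001], [-0.02, -0.01, -4.7, 0.002], [-0.02, -0.01, -5.71, 0.002], [-0.02, -0.02, -6.45, 0.002], [-0.02, -0.02, -6.72, 0.002]]
len 214 turn 32.0 [[-0.19, -2.67, -0.12, 0.07], [-0.39, -5.34, -0.25, 0.14], [-0.58, -8.01, -0.38, 0.209], [-0.78, -10.68, -0.5, 0.279], [-0.97, -13.35, -0.62, 0.349], [-1.17, -16.03, -0.75, 0.419], [-1.36, -18.7, -0.88, 0.489], [-1.56, -21.37, -1.0, 0.559]]
len 205 turn 24.7 [[-0.71, -1.01, 0.0, 0.026], [-2.35, -3.35, 0.0, 0.086], [-4.23, -6.04, 0.0, 0.155], [-6.23, -8.89, 0.0, 0.228], [-8.23, -11.74, 0.0, 0.302], [-10.0, -14.25, 0.0, 0.366], [-11.29, -16.1, 0.0, 0.414], [-11.76, -16.77, 0.0, 0.431]]
len 86 turn 0.0 [[0.0, 0.0, 0.52, 0.0], [0.0, 0.0, 1.72, 0.0], [0.0, 0.0, 3.1, 0.0], [0.0, 0.0, 4.56, 0.0], [0.0, 0.0, 6.02, 0.0], [0.0, 0.0, 7.31, 0.0], [0.0, 0.0, 8.26, 0.0], [0.0, 0.0, 8.6, 0.0]]
```

{"method": "move_arm", "body": {
  "plan": [
    {"translation": [0, 0, -0.4], "spin": 0},
    {"translation": [0, 0, -1.3], "spin": 0},
    {"translation": [0, 0, -2.4], "spin": 0},
    {"translation": [0, 0, -3.6], "spin": 0},
    {"translation": [0, 0, -4.7], "spin": 0},
    {"translation": [0, 0, -5.7], "spin": 0},
    {"translation": [0, 0, -6.4], "spin": 0},
    {"translation": [0, 0, -6.7], "spin": 0}
  ]
}}

```text
clock: 8.3
tool_pos: [577.2, 193.3, 91.4]
ee_rot: [-0.059, 3.139, 0.0]
force: [-0.4, 0.9, -0.3]
opening: 85.2
grip_force: 0.0
```

{"method": "move_arm", "body": {
  "plan": [
    {"translation": [-0.2, -2.7, -0.1], "spin": 0.07},
    {"translation": [-0.4, -5.3, -0.3], "spin": 0.14},
    {"translation": [-0.6, -8.0, -0.4], "spin": 0.21},
    {"translation": [-0.8, -10.7, -0.5], "spin": 0.28},
    {"translation": [-1.0, -13.3, -0.6], "spin": 0.35},
    {"translation": [-1.2, -16.0, -0.8], "spin": 0.42},
    {"translation": [-1.4, -18.7, -0.9], "spin": 0.49},
    {"translation": [-1.6, -21.4, -1.0], "spin": 0.56}
  ]
}}

```text
clock: 8.97
tool_pos: [600.5, -21.4, 99.7]
ee_rot: [-0.817, -3.033, -0.0]
force: [-0.4, 0.2, 0.5]
opening: 85.2
grip_force: 0.0
```

{"method": "move_arm", "body": {
  "plan": [
    {"translation": [-1.7, -2.4, 0], "spin": 0.06},
    {"translation": [-3.5, -5.0, 0], "spin": 0.13},
    {"translation": [-5.4, -7.7, 0], "spin": 0.2},
    {"translation": [-7.5, -10.7, 0], "spin": 0.27},
    {"translation": [-9.5, -13.5, 0], "spin": 0.35},
    {"translation": [-11.0, -15.7, 0], "spin": 0.4},
    {"translation": [-11.8, -16.8, 0], "spin": 0.43},
    {"translation": [-11.8, -16.8, 0], "spin": 0.43}
  ]
}}

```text
clock: 9.63
tool_pos: [618.7, -227.0, 99.3]
ee_rot: [-1.446, -2.789, 0.0]
force: [-0.0, 0.1, 0.3]
opening: 85.4
grip_force: 0.0
```

```bash
python3 -c "
from h import *
for i in range(3): im,d=bot.snapshot('scene')
cv2.imwrite('pics/s4.png',cv2.resize(im[120:340,170:350,::-1],None,fx=2.7,fy=2.7))"; python3 plan.py 618.5,-224.5,14,35.3
```

```text
t 9.8 pose [ 619.  -223.    99.6] ydir 35.5 open 85.4 grip 0.0 tilt 0.001
len 86 turn 0.2 [[-0.01, -0.01, 0.51, 0.0], [-0.02, -0.03, 1.71, 0.001], [-0.03, -0.05, 3.08, 0.001], [-0.05, -0.07, 4.54, 0.002], [-0.06, -0.09, 5.99, 0.003], [-0.07, -0.11, 7.28, 0.003], [-0.08, -0.12, 8.22, 0.004], [-0.09, -0.13, 8.56, 0.004]]
```

View pics/s4.png

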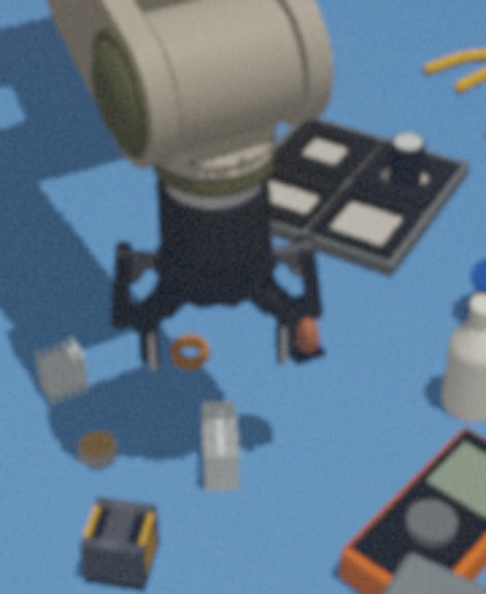

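The cap stands upright in the round pocket (410,165), and the gripper is centred above the long sink (220,445). I'll go down and grip.

{"method": "move_arm", "body": {
  "plan": [
    {"translation": [0, -0.1, 0.5], "spin": 0},
    {"translation": [-0.1, -0.1, 1.7], "spin": 0},
    {"translation": [-0.1, -0.1, 3.2], "spin": 0},
    {"translation": [-0.1, -0.1, 4.8], "spin": 0},
    {"translation": [-0.1, -0.1, 6.4], "spin": 0},
    {"translation": [-0.1, -0.1, 7.7], "spin": 0},
    {"translation": [-0.1, -0.1, 8.5], "spin": 0},
    {"translation": [-0.1, -0.1, 8.5], "spin": 0}
  ]
}}

```text
clock: 10.45
tool_pos: [617.9, -225.0, 12.5]
ee_rot: [-1.438, -2.789, -0.0]
force: [-0.8, 0.2, -0.7]
opening: 85.9
grip_force: 0.0
```

{"method": "move_arm", "body": {
  "plan": [
    {"translation": [0, 0, 0], "spin": 0},
    {"translation": [0, 0, 0], "spin": 0},
    {"translation": [0, 0, 0], "spin": 0},
    {"translation": [0, 0, 0], "spin": 0},
    {"translation": [0, 0, 0], "spin": 0},
    {"translation": [0, 0, 0], "spin": 0},
    {"translation": [0, 0, 0], "spin": 0},
    {"translation": [0, 0, 0], "spin": 0}
  ],
  "hand": 1
}}

```text
clock: 11.12
tool_pos: [619.2, -226.2, 15.6]
ee_rot: [1.44, 2.791, -0.0]
force: [0.1, -0.3, 5.7]
opening: 24.9
grip_force: 60.6
```

```bash
python3 plan.py 618,-224,90,35.3 560,-70,100,65 487.5,99,90,92 487.5,99,22,92
```

```text
t 11.1 pose [ 619.2 -226.2   15.6] ydir 35.4 open 24.9 grip 60.6 tilt 0.001
len 74 turn 0.1 [[0.02, 0.0, -0.45, 0.0], [0.05, 0.01, -1.49, 0.0], [0.09, 0.01, -2.68, 0.001], [0.13, 0.02, -3.94, 0.001], [0.18, 0.02, -5.21, 0.001], [0.21, 0.03, -6.33, 0.002], [0.24, 0.03, -7.15, 0.002], [0.25, 0.03, -7.44, 0.002]]
len 165 turn -29.7 [[0.96, 0.25, -0.06, -0.031], [3.18, 0.83, -0.2, -0.104], [5.73, 1.5, -0.36, -0.187], [8.44, 2.21, -0.53, -0.275], [11.14, 2.92, -0.7, -0.363], [13.53, 3.54, -0.85, -0.441], [15.28, 4.0, -0.96, -0.498], [15.92, 4.17, -1.0, -0.518]]
len 184 turn -27.0 [[0.82, 0.74, 0.06, -0.028], [2.74, 2.45, 0.2, -0.094], [4.94, 4.41, 0.36, -0.17], [7.27, 6.49, 0.53, -0.25], [9.6, 8.58, 0.7, -0.33], [11.66, 10.41, 0.85, -0.401], [13.16, 11.76, 0.96, -0.452], [13.71, 12.25, 1.0, -0.471]]
len 68 turn 0.0 [[0.0, 0.0, 0.41, 0.0], [0.0, 0.0, 1.36, 0.0], [0.0, 0.0, 2.45, 0.0], [0.0, 0.0, 3.6, 0.0], [0.0, 0.0, 4.76, 0.0], [0.0, 0.0, 5.78, 0.0], [0.0, 0.0, 6.53, 0.0], [0.0, 0.0, 6.8, 0.0]]
```

{"method": "move_arm", "body": {
  "plan": [
    {"translation": [0, 0, -0.4], "spin": 0},
    {"translation": [0, 0, -1.5], "spin": 0},
    {"translation": [0, 0, -2.7], "spin": 0},
    {"translation": [0, 0, -3.9], "spin": 0},
    {"translation": [0, 0, -5.2], "spin": 0},
    {"translation": [0, 0, -6.3], "spin": 0},
    {"translation": [0, 0, -7.1], "spin": 0},
    {"translation": [0, 0, -7.4], "spin": 0}
  ]
}}

```text
clock: 11.78
tool_pos: [619.3, -226.2, 90.8]
ee_rot: [1.439, 2.79, -0.0]
force: [-0.8, 0.1, -1.2]
opening: 25.1
grip_force: 59.9
```

{"method": "move_arm", "body": {
  "plan": [
    {"translation": [1.0, 0.3, -0.1], "spin": -0.03},
    {"translation": [3.2, 0.8, -0.2], "spin": -0.1},
    {"translation": [5.7, 1.5, -0.4], "spin": -0.19},
    {"translation": [8.4, 2.2, -0.5], "spin": -0.28},
    {"translation": [11.1, 2.9, -0.7], "spin": -0.36},
    {"translation": [13.5, 3.5, -0.9], "spin": -0.44},
    {"translation": [15.3, 4.0, -1.0], "spin": -0.5},
    {"translation": [15.9, 4.2, -1.0], "spin": -0.52}
  ]
}}

```text
clock: 12.45
tool_pos: [559.5, -69.0, 98.5]
ee_rot: [-0.665, -3.069, -0.001]
force: [-0.6, 0.5, -1.0]
opening: 25.0
grip_force: 59.8
```

{"method": "move_arm", "body": {
  "plan": [
    {"translation": [0.8, 0.7, 0.1], "spin": -0.03},
    {"translation": [2.7, 2.5, 0.2], "spin": -0.09},
    {"translation": [4.9, 4.4, 0.4], "spin": -0.17},
    {"translation": [7.3, 6.5, 0.5], "spin": -0.25},
    {"translation": [9.6, 8.6, 0.7], "spin": -0.33},
    {"translation": [11.7, 10.4, 0.9], "spin": -0.4},
    {"translation": [13.2, 11.8, 1.0], "spin": -0.45},
    {"translation": [13.7, 12.3, 1.0], "spin": -0.47}
  ]
}}

```text
clock: 13.12
tool_pos: [486.7, 99.0, 88.2]
ee_rot: [0.065, -3.139, -0.001]
force: [-0.8, 0.5, -1.3]
opening: 25.2
grip_force: 59.8
```

{"method": "move_arm", "body": {
  "plan": [
    {"translation": [0, 0, 0], "spin": 0},
    {"translation": [0, 0, 0.4], "spin": 0},
    {"translation": [0, 0, 1.0], "spin": 0},
    {"translation": [0, 0, 1.8], "spin": 0},
    {"translation": [0, 0, 2.6], "spin": 0},
    {"translation": [0, 0, 3.0], "spin": 0},
    {"translation": [0, 0, 3.0], "spin": 0},
    {"translation": [0, 0, 3.0], "spin": 0}
  ]
}}

```text
clock: 13.78
tool_pos: [488.1, 96.9, 58.5]
ee_rot: [0.058, -3.14, -0.0]
force: [0.3, -0.5, -0.9]
opening: 24.6
grip_force: 59.8
```

```bash
python3 plan.py 487.5,99,23.5,92; python3 -c "
from h import *
im,d=bot.snapshot('scene'); cv2.imwrite('pics/s5.png',cv2.resize(im[110:240,230:370,::-1],None,fx=4.5,fy=4.5))"
```

```text
t 13.8 pose [488.1  96.9  58.5] ydir 92.1 open 24.6 grip 59.8 tilt 0.001
len 35 turn 0.1 [[0.0, 0.01, 0.21, 0.0], [0.01, 0.04, 0.7, 0.0], [0.02, 0.08, 1.26, 0.001], [0.03, 0.11, 1.85, 0.001], [0.04, 0.15, 2.45, 0.001], [0.05, 0.18, 2.97, 0.002], [0.05, 0.2, 3.36, 0.002], [0.05, 0.21, 3.5, 0.002]]
```

View pics/s5.png

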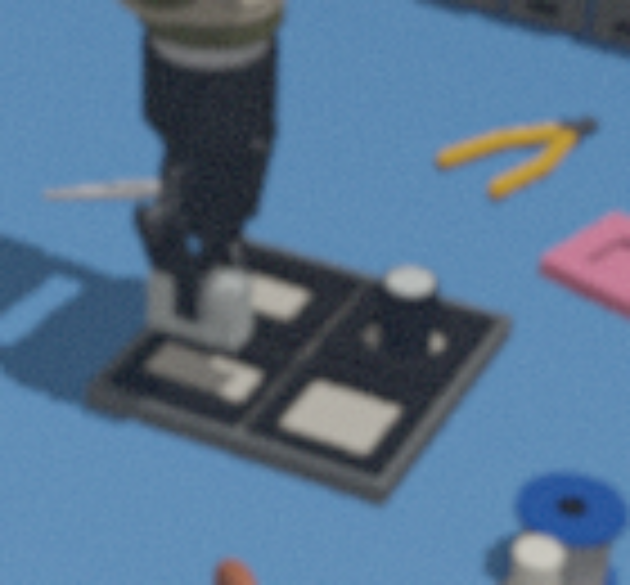

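The sink hangs lined up over the long pocket (crop 205,370). The cap is fine in its pocket, so I'll lower the sink.

{"method": "move_arm", "body": {
  "plan": [
    {"translation": [0, 0.1, 0.3], "spin": 0},
    {"translation": [0, 0.2, 0.9], "spin": 0},
    {"translation": [0, 0.2, 1.6], "spin": 0},
    {"translation": [0, 0.2, 2.3], "spin": 0},
    {"translation": [0, 0.2, 2.9], "spin": 0},
    {"translation": [0, 0.2, 3.3], "spin": 0},
    {"translation": [0, 0.2, 3.5], "spin": 0},
    {"translation": [0, 0.2, 3.6], "spin": 0}
  ]
}}

```text
clock: 14.5
tool_pos: [487.8, 99.1, 22.6]
ee_rot: [0.058, -3.14, -0.0]
force: [-5.3, -0.3, 10.0]
opening: 24.8
grip_force: 61.0
```

{"method": "move_arm", "body": {
  "plan": [
    {"translation": [0, 0, 0], "spin": 0},
    {"translation": [0, 0, 0], "spin": 0},
    {"translation": [0, 0, 0], "spin": 0},
    {"translation": [0, 0, 0], "spin": 0},
    {"translation": [0, 0, 0], "spin": 0},
    {"translation": [0, 0, 0], "spin": 0},
    {"translation": [0, 0, 0], "spin": 0},
    {"translation": [0, 0, 0], "spin": 0}
  ]
}}

```text
clock: 15.17
tool_pos: [488.1, 99.1, 22.8]
ee_rot: [-0.058, 3.141, -0.0]
force: [-0.6, -0.4, 0.1]
opening: 24.8
grip_force: 59.9
```

{"method": "move_arm", "body": {
  "plan": [
    {"translation": [0, 0, 0], "spin": 0},
    {"translation": [0, 0, 0], "spin": 0},
    {"translation": [0, 0, 0], "spin": 0},
    {"translation": [0, 0, 0], "spin": 0},
    {"translation": [0, 0, 0], "spin": 0},
    {"translation": [0, 0, 0], "spin": 0},
    {"translation": [0, 0, 0], "spin": 0},
    {"translation": [0, 0, 0], "spin": 0}
  ],
  "hand": 0
}}

```text
clock: 15.83
tool_pos: [488.1, 99.1, 22.8]
ee_rot: [-0.058, 3.141, -0.0]
force: [0.1, -0.1, -1.0]
opening: 85.5
grip_force: 0.0
```

```bash
python3 plan.py 488,99,90,92 610,-79,90,56 610,-79,18,56
```

```text
t 15.8 pose [488.1  99.1  22.8] ydir 92.1 open 85.5 grip 0.0 tilt 0.000
len 67 turn 0.1 [[0.0, -0.0, -0.4, 0.0], [0.0, -0.0, -1.34, 0.0], [0.0, -0.0, -2.42, 0.001], [0.0, -0.0, -3.56, 0.001], [0.01, -0.0, -4.7, 0.002], [0.01, -0.01, -5.71, 0.002], [0.01, -0.01, -6.45, 0.002], [0.01, -0.01, -6.72, 0.002]]
len 216 turn 36.0 [[-0.69, -1.09, 0.0, 0.038], [-2.31, -3.64, 0.0, 0.126], [-4.17, -6.56, 0.0, 0.226], [-6.13, -9.65, 0.0, 0.333], [-8.1, -12.75, 0.0, 0.44], [-9.84, -15.48, 0.0, 0.534], [-11.11, -17.49, 0.0, 0.603], [-11.57, -18.21, 0.0, 0.628]]
len 72 turn 0.0 [[0.0, 0.0, 0.43, 0.0], [0.0, 0.0, 1.44, 0.0], [0.0, 0.0, 2.59, 0.0], [0.0, 0.0, 3.82, 0.0], [0.0, 0.0, 5.04, 0.0], [0.0, 0.0, 6.12, 0.0], [0.0, 0.0, 6.91, 0.0], [0.0, 0.0, 7.2, 0.0]]
```

{"method": "move_arm", "body": {
  "plan": [
    {"translation": [0, 0, -0.4], "spin": 0},
    {"translation": [0, 0, -1.3], "spin": 0},
    {"translation": [0, 0, -2.4], "spin": 0},
    {"translation": [0, 0, -3.6], "spin": 0},
    {"translation": [0, 0, -4.7], "spin": 0},
    {"translation": [0, 0, -5.7], "spin": 0},
    {"translation": [0, 0, -6.4], "spin": 0},
    {"translation": [0, 0, -6.7], "spin": 0}
  ]
}}

```text
clock: 16.5
tool_pos: [488.5, 99.1, 91.2]
ee_rot: [-0.058, 3.139, -0.0]
force: [-0.5, -0.4, -0.8]
opening: 85.6
grip_force: 0.0
```

{"method": "move_arm", "body": {
  "plan": [
    {"translation": [-0.9, -1.4, 0], "spin": 0.05},
    {"translation": [-2.7, -4.3, 0], "spin": 0.15},
    {"translation": [-4.8, -7.5, 0], "spin": 0.26},
    {"translation": [-6.9, -10.8, 0], "spin": 0.37},
    {"translation": [-8.9, -14.0, 0], "spin": 0.48},
    {"translation": [-10.7, -16.8, 0], "spin": 0.58},
    {"translation": [-11.6, -18.2, 0], "spin": 0.63},
    {"translation": [-11.6, -18.2, 0], "spin": 0.63}
  ]
}}

```text
clock: 17.17
tool_pos: [611.8, -81.6, 89.2]
ee_rot: [0.926, 3.002, -0.001]
force: [-0.4, -0.3, 0.3]
opening: 85.2
grip_force: 0.0
```

```bash
python3 -c "
from h import *
for i in range(3): im,d=bot.snapshot('scene')
cv2.imwrite('pics/s6.png',cv2.resize(im[130:300,210:350,::-1],None,fx=3.5,fy=3.5))"; python3 plan.py 610,-79,18,56
```

```text
t 17.3 pose [610.1 -77.7  89.4] ydir 56.1 open 85.8 grip 0.0 tilt 0.001
len 71 turn 0.1 [[-0.0, -0.01, 0.43, 0.0], [-0.01, -0.02, 1.43, 0.0], [-0.02, -0.04, 2.57, 0.001], [-0.03, -0.06, 3.78, 0.001], [-0.04, -0.08, 5.0, 0.002], [-0.05, -0.1, 6.07, 0.002], [-0.06, -0.11, 6.85, 0.002], [-0.06, -0.12, 7.14, 0.002]]
```

View pics/s6.png

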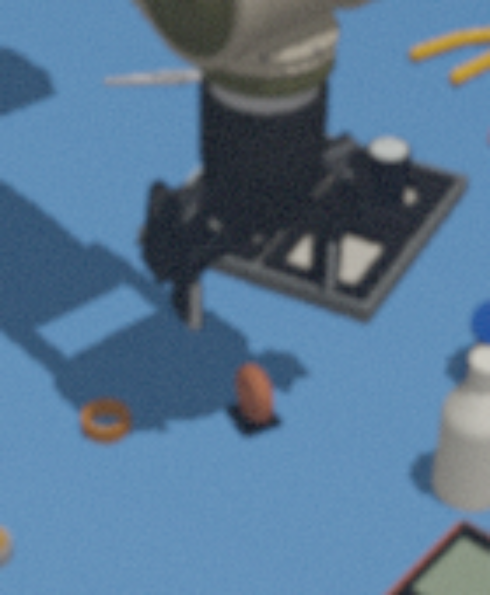

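The choke (crop 255,393) stands under the gripper. I'll go down and grip it.

{"method": "move_arm", "body": {
  "plan": [
    {"translation": [0, 0, 0.4], "spin": 0},
    {"translation": [-0.1, -0.1, 1.4], "spin": 0},
    {"translation": [-0.1, -0.1, 2.6], "spin": 0},
    {"translation": [-0.1, -0.1, 3.9], "spin": 0},
    {"translation": [-0.1, -0.1, 5.2], "spin": 0},
    {"translation": [-0.1, -0.1, 6.4], "spin": 0},
    {"translation": [-0.1, -0.1, 7.1], "spin": 0},
    {"translation": [-0.1, -0.1, 7.1], "spin": 0}
  ]
}}

```text
clock: 17.98
tool_pos: [610.0, -79.5, 16.6]
ee_rot: [-0.916, -3.001, -0.0]
force: [-0.4, 0.4, 0.2]
opening: 85.2
grip_force: 0.0
```

{"method": "move_arm", "body": {
  "plan": [
    {"translation": [0, 0, 0], "spin": 0},
    {"translation": [0, 0, 0], "spin": 0},
    {"translation": [0, 0, 0], "spin": 0},
    {"translation": [0, 0, 0], "spin": 0},
    {"translation": [0, 0, 0], "spin": 0},
    {"translation": [0, 0, 0], "spin": 0},
    {"translation": [0, 0, 0], "spin": 0},
    {"translation": [0, 0, 0], "spin": 0}
  ],
  "hand": 1
}}

```text
clock: 18.65
tool_pos: [611.3, -80.0, 19.3]
ee_rot: [0.917, 3.004, -0.0]
force: [0.5, -0.3, 3.6]
opening: 12.7
grip_force: 59.2
```

```bash
python3 plan.py 610,-79,100,56 550,55,100,75 485.5,191.5,100,92 485.5,191.5,50,92
```

```text
t 18.6 pose [611.3 -80.   19.3] ydir 56.0 open 12.7 grip 59.2 tilt 0.001
len 81 turn 0.0 [[0.01, 0.0, -0.48, 0.0], [0.03, 0.0, -1.61, 0.0], [0.06, 0.0, -2.91, 0.0], [0.09, 0.0, -4.28, 0.0], [0.11, 0.0, -5.65, 0.0], [0.14, 0.0, -6.86, 0.001], [0.16, 0.01, -7.75, 0.001], [0.16, 0.01, -8.07, 0.001]]
len 147 turn -19.0 [[0.75, 0.47, 0.0, -0.02], [2.49, 1.55, 0.0, -0.066], [4.49, 2.79, 0.0, -0.119], [6.61, 4.11, 0.0, -0.176], [8.73, 5.43, 0.0, -0.232], [10.6, 6.59, 0.0, -0.282], [11.97, 7.44, 0.0, -0.318], [12.47, 7.75, 0.0, -0.332]]
len 151 turn -17.0 [[0.59, 0.69, 0.0, -0.018], [1.95, 2.3, 0.0, -0.059], [3.51, 4.15, 0.0, -0.107], [5.17, 6.1, 0.0, -0.157], [6.83, 8.06, 0.0, -0.208], [8.3, 9.79, 0.0, -0.252], [9.37, 11.05, 0.0, -0.285], [9.76, 11.52, 0.0, -0.297]]
len 50 turn 0.0 [[0.0, 0.0, 0.3, 0.0], [0.0, 0.0, 1.0, 0.0], [0.0, 0.0, 1.8, 0.0], [0.0, 0.0, 2.65, 0.0], [0.0, 0.0, 3.5, 0.0], [0.0, 0.0, 4.25, 0.0], [0.0, 0.0, 4.8, 0.0], [0.0, 0.0, 5.0, 0.0]]
```

{"method": "move_arm", "body": {
  "plan": [
    {"translation": [0, 0, -0.5], "spin": 0},
    {"translation": [0, 0, -1.6], "spin": 0},
    {"translation": [0, 0, -2.9], "spin": 0},
    {"translation": [0, 0, -4.3], "spin": 0},
    {"translation": [0, 0, -5.7], "spin": 0},
    {"translation": [0, 0, -6.9], "spin": 0},
    {"translation": [0, 0, -7.8], "spin": 0},
    {"translation": [0, 0, -8.1], "spin": 0}
  ]
}}

```text
clock: 19.32
tool_pos: [611.7, -80.0, 102.0]
ee_rot: [0.917, 3.002, -0.0]
force: [1.2, 0.2, 0.2]
opening: 13.2
grip_force: 58.7
```

{"method": "move_arm", "body": {
  "plan": [
    {"translation": [0.7, 0.5, 0], "spin": -0.02},
    {"translation": [2.5, 1.5, 0], "spin": -0.07},
    {"translation": [4.5, 2.8, 0], "spin": -0.12},
    {"translation": [6.6, 4.1, 0], "spin": -0.18},
    {"translation": [8.7, 5.4, 0], "spin": -0.23},
    {"translation": [10.6, 6.6, 0], "spin": -0.28},
    {"translation": [12.0, 7.4, 0], "spin": -0.32},
    {"translation": [12.5, 7.8, 0], "spin": -0.33}
  ]
}}

```text
clock: 19.98
tool_pos: [549.5, 56.8, 99.3]
ee_rot: [-0.405, -3.114, -0.0]
force: [-0.8, 0.5, -1.1]
opening: 13.0
grip_force: 58.6
```

{"method": "move_arm", "body": {
  "plan": [
    {"translation": [0.6, 0.7, 0], "spin": -0.02},
    {"translation": [2.0, 2.3, 0], "spin": -0.06},
    {"translation": [3.5, 4.2, 0], "spin": -0.11},
    {"translation": [5.2, 6.1, 0], "spin": -0.16},
    {"translation": [6.8, 8.1, 0], "spin": -0.21},
    {"translation": [8.3, 9.8, 0], "spin": -0.25},
    {"translation": [9.4, 11.1, 0], "spin": -0.29},
    {"translation": [9.8, 11.5, 0], "spin": -0.3}
  ]
}}

```text
clock: 20.65
tool_pos: [485.4, 192.6, 99.7]
ee_rot: [0.063, -3.141, -0.0]
force: [0.4, 0.1, -1.3]
opening: 13.2
grip_force: 58.6
```

{"method": "move_arm", "body": {
  "plan": [
    {"translation": [0, 0, 0], "spin": 0},
    {"translation": [0, 0, 0.5], "spin": 0},
    {"translation": [0, 0, 1.3], "spin": 0},
    {"translation": [0, 0, 2.2], "spin": 0},
    {"translation": [0, 0, 3.1], "spin": 0},
    {"translation": [0, 0, 3.7], "spin": 0},
    {"translation": [0, 0, 4.0], "spin": 0},
    {"translation": [0, 0, 4.0], "spin": 0}
  ]
}}

```text
clock: 21.32
tool_pos: [485.8, 191.0, 58.9]
ee_rot: [0.058, -3.14, 0.0]
force: [0.2, -0.9, -0.3]
opening: 12.7
grip_force: 58.6
```

```bash
python3 -c "
from h import *
for i in range(3): im,d=bot.snapshot('scene')
cv2.imwrite('pics/s7.png',cv2.resize(im[110:240,230:370,::-1],None,fx=4.5,fy=4.5))"; python3 plan.py 485.5,192,26.5,92
```

```text
t 21.5 pose [486.4 191.2  60.1] ydir 92.1 open 12.8 grip 58.6 tilt 0.001
len 34 turn 0.1 [[0.01, 0.01, 0.2, 0.0], [0.02, 0.02, 0.67, 0.0], [0.03, 0.03, 1.21, 0.001], [0.05, 0.04, 1.78, 0.001], [0.06, 0.06, 2.35, 0.002], [0.07, 0.07, 2.85, 0.002], [0.08, 0.08, 3.22, 0.002], [0.09, 0.08, 3.36, 0.002]]
```

View pics/s7.png

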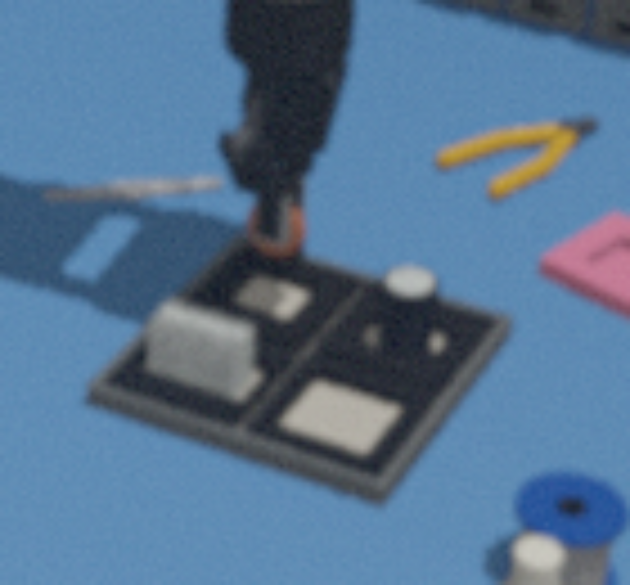

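The long sink stands in its pocket, and the choke hangs over the small pocket (crop 272,297). I'll lower it.

{"method": "move_arm", "body": {
  "plan": [
    {"translation": [0.1, 0.1, 0.3], "spin": 0},
    {"translation": [0.1, 0.1, 0.9], "spin": 0},
    {"translation": [0.1, 0.1, 1.6], "spin": 0},
    {"translation": [0.1, 0.1, 2.3], "spin": 0},
    {"translation": [0.1, 0.1, 2.8], "spin": 0},
    {"translation": [0.1, 0.1, 3.1], "spin": 0},
    {"translation": [0.1, 0.1, 3.3], "spin": 0},
    {"translation": [0.1, 0.1, 3.4], "spin": 0}
  ]
}}

```text
clock: 22.13
tool_pos: [485.0, 192.1, 26.2]
ee_rot: [0.059, -3.14, 0.0]
force: [-7.5, -2.3, 18.8]
opening: 12.8
grip_force: 61.0
```

{"method": "move_arm", "body": {
  "plan": [
    {"translation": [0, 0, 0], "spin": 0},
    {"translation": [0, 0, 0], "spin": 0},
    {"translation": [0, 0, 0], "spin": 0},
    {"translation": [0, 0, 0], "spin": 0},
    {"translation": [0, 0, 0], "spin": 0},
    {"translation": [0, 0, 0], "spin": 0},
    {"translation": [0, 0, 0], "spin": 0},
    {"translation": [0, 0, 0], "spin": 0}
  ]
}}

```text
clock: 22.8
tool_pos: [485.0, 192.1, 26.3]
ee_rot: [0.059, -3.141, 0.0]
force: [-4.1, -1.0, 5.3]
opening: 12.8
grip_force: 59.3
```

{"method": "move_arm", "body": {
  "plan": [
    {"translation": [0, 0, 0], "spin": 0},
    {"translation": [0, 0, 0], "spin": 0},
    {"translation": [0, 0, 0], "spin": 0},
    {"translation": [0, 0, 0], "spin": 0},
    {"translation": [0, 0, 0], "spin": 0},
    {"translation": [0, 0, 0], "spin": 0},
    {"translation": [0, 0, 0], "spin": 0},
    {"translation": [0, 0, 0], "spin": 0}
  ],
  "hand": 0
}}

```text
clock: 23.47
tool_pos: [485.1, 192.1, 25.8]
ee_rot: [-0.058, 3.141, -0.0]
force: [0.1, 0.1, 0.7]
opening: 85.5
grip_force: 0.0
```

```bash
python3 plan.py 485,192,100,92 545,-70,100,100,l 609,-340.5,100,111.4,l
```

```text
t 23.5 pose [485.1 192.1  25.8] ydir 92.1 open 85.5 grip 0.0 tilt 0.000
len 74 turn 0.1 [[0.0, -0.0, -0.45, 0.0], [0.0, -0.0, -1.48, 0.0], [0.01, -0.0, -2.67, 0.001], [0.01, -0.01, -3.93, 0.001], [0.01, -0.01, -5.19, 0.002], [0.01, -0.01, -6.31, 0.002], [0.01, -0.01, -7.12, 0.002], [0.01, -0.01, -7.42, 0.002]]
len 269 turn -8.0 [[-0.64, -3.3, 0.0, -0.017], [-1.27, -6.6, 0.0, -0.035], [-1.91, -9.9, 0.0, -0.052], [-2.54, -13.2, 0.0, -0.07], [-3.18, -16.5, 0.0, -0.087], [-3.81, -19.8, 0.0, -0.105], [-4.45, -23.09, 0.0, -0.122], [-5.08, -26.39, 0.0, -0.14]]
len 278 turn -11.4 [[-0.2, -3.47, 0.0, -0.025], [-0.4, -6.94, 0.0, -0.05], [-0.6, -10.41, 0.0, -0.075], [-0.8, -13.88, 0.0, -0.099], [-1.0, -17.34, 0.0, -0.124], [-1.2, -20.81, 0.0, -0.149], [-1.4, -24.28, 0.0, -0.174], [-1.61, -27.75, 0.0, -0.199]]
```

{"method": "move_arm", "body": {
  "plan": [
    {"translation": [0, 0, -0.4], "spin": 0},
    {"translation": [0, 0, -1.5], "spin": 0},
    {"translation": [0, 0, -2.7], "spin": 0},
    {"translation": [0, 0, -3.9], "spin": 0},
    {"translation": [0, 0, -5.2], "spin": 0},
    {"translation": [0, 0, -6.3], "spin": 0},
    {"translation": [0, 0, -7.1], "spin": 0},
    {"translation": [0, 0, -7.4], "spin": 0}
  ]
}}

```text
clock: 24.13
tool_pos: [485.7, 192.3, 101.7]
ee_rot: [-0.059, 3.138, 0.001]
force: [0.4, -0.4, -0.3]
opening: 85.4
grip_force: 0.0
```

{"method": "move_arm", "body": {
  "plan": [
    {"translation": [-0.6, -3.3, 0], "spin": -0.02},
    {"translation": [-1.3, -6.6, 0], "spin": -0.03},
    {"translation": [-1.9, -9.9, 0], "spin": -0.05},
    {"translation": [-2.5, -13.2, 0], "spin": -0.07},
    {"translation": [-3.2, -16.5, 0], "spin": -0.09},
    {"translation": [-3.8, -19.8, 0], "spin": -0.1},
    {"translation": [-4.4, -23.1, 0], "spin": -0.12},
    {"translation": [-5.1, -26.4, 0], "spin": -0.14}
  ]
}}

```text
clock: 24.8
tool_pos: [545.8, -71.4, 99.8]
ee_rot: [0.279, -3.129, -0.0]
force: [0.5, -0.6, 0.2]
opening: 85.7
grip_force: 0.0
```

{"method": "move_arm", "body": {
  "plan": [
    {"translation": [-0.2, -4.0, 0], "spin": -0.03},
    {"translation": [-0.5, -8.1, 0], "spin": -0.06},
    {"translation": [-0.7, -12.2, 0], "spin": -0.09},
    {"translation": [-0.9, -16.3, 0], "spin": -0.12},
    {"translation": [-1.2, -20.4, 0], "spin": -0.15},
    {"translation": [-1.4, -24.4, 0], "spin": -0.17},
    {"translation": [-1.6, -27.0, 0], "spin": -0.19},
    {"translation": [-1.6, -27.7, 0], "spin": -0.2}
  ]
}}

```text
clock: 25.47
tool_pos: [610.0, -343.8, 98.9]
ee_rot: [0.585, -3.086, 0.001]
force: [-1.0, -0.3, 0.1]
opening: 85.8
grip_force: 0.0
```

```bash
python3 -c "
from h import *
for i in range(4): im,d=bot.snapshot('scene')
cv2.imwrite('pics/s8.png',im[130:350,130:350,::-1])
cv2.imwrite('pics/s8.png',cv2.resize(im[130:350,130:350,::-1],None,fx=2.7,fy=2.7))"; python3 plan.py 609,-340.5,15,111.4
```

```text
t 25.7 pose [ 610.4 -338.3   99.5] ydir 111.6 open 85.6 grip 0.0 tilt 0.001
len 85 turn 0.2 [[0.01, -0.01, 0.51, 0.0], [0.04, -0.03, 1.69, 0.001], [0.07, -0.05, 3.04, 0.001], [0.11, -0.08, 4.48, 0.002], [0.15, -0.11, 5.92, 0.003], [0.18, -0.13, 7.19, 0.003], [0.2, -0.14, 8.12, 0.004], [0.21, -0.15, 8.45, 0.004]]
```

View pics/s8.png

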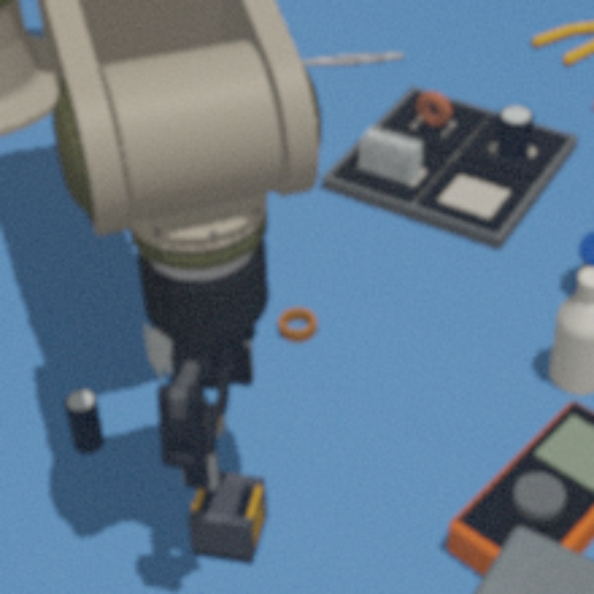

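The three parts stand in their pockets, and the gripper is over the transformer (230,515). I'll go down and grip.

{"method": "move_arm", "body": {
  "plan": [
    {"translation": [0.1, 0, 0.5], "spin": 0},
    {"translation": [0.2, -0.1, 1.7], "spin": 0},
    {"translation": [0.2, -0.1, 3.2], "spin": 0},
    {"translation": [0.2, -0.1, 4.8], "spin": 0},
    {"translation": [0.2, -0.1, 6.4], "spin": 0},
    {"translation": [0.2, -0.1, 7.7], "spin": 0},
    {"translation": [0.2, -0.1, 8.4], "spin": 0},
    {"translation": [0.2, -0.1, 8.4], "spin": 0}
  ]
}}

```text
clock: 26.33
tool_pos: [608.3, -340.3, 13.7]
ee_rot: [0.589, -3.084, -0.004]
force: [-0.5, 0.6, -0.2]
opening: 84.9
grip_force: 0.0
```

{"method": "move_arm", "body": {
  "plan": [
    {"translation": [0, 0, 0], "spin": 0},
    {"translation": [0, 0, 0], "spin": 0},
    {"translation": [0, 0, 0], "spin": 0},
    {"translation": [0, 0, 0], "spin": 0},
    {"translation": [0, 0, 0], "spin": 0},
    {"translation": [0, 0, 0], "spin": 0},
    {"translation": [0, 0, 0], "spin": 0},
    {"translation": [0, 0, 0], "spin": 0}
  ],
  "hand": 1
}}

```text
clock: 27.0
tool_pos: [609.5, -341.6, 17.0]
ee_rot: [-0.589, 3.085, -0.002]
force: [-0.4, -0.4, 6.5]
opening: 42.8
grip_force: 63.3
```

```bash
python3 plan.py 610,-340,90,111.4 602,-190,95,105 590,-40,95,98 580,102.5,90,92
```

```text
t 27.0 pose [ 609.5 -341.6   17. ] ydir 111.6 open 42.8 grip 63.3 tilt 0.002
len 73 turn 0.2 [[-0.01, 0.01, -0.44, 0.0], [-0.02, 0.03, -1.46, 0.001], [-0.04, 0.05, -2.63, 0.001], [-0.06, 0.07, -3.87, 0.002], [-0.08, 0.09, -5.11, 0.003], [-0.09, 0.11, -6.2, 0.003], [-0.1, 0.13, -7.01, 0.004], [-0.11, 0.13, -7.3, 0.004]]
len 150 turn 6.4 [[-0.28, 0.86, -0.03, 0.007], [-0.95, 2.85, -0.1, 0.022], [-1.7, 5.13, -0.18, 0.04], [-2.51, 7.56, -0.26, 0.059], [-3.31, 9.98, -0.35, 0.078], [-4.02, 12.12, -0.42, 0.095], [-4.54, 13.69, -0.48, 0.107], [-4.73, 14.26, -0.5, 0.112]]
len 150 turn 7.0 [[-0.16, 0.89, 0.0, 0.007], [-0.54, 2.96, 0.0, 0.024], [-0.98, 5.33, 0.0, 0.044], [-1.44, 7.84, 0.0, 0.065], [-1.91, 10.36, 0.0, 0.086], [-2.31, 12.58, 0.0, 0.104], [-2.61, 14.21, 0.0, 0.117], [-2.72, 14.8, 0.0, 0.122]]
len 143 turn 6.0 [[-0.06, 0.86, 0.03, 0.006], [-0.2, 2.85, 0.1, 0.021], [-0.36, 5.13, 0.18, 0.038], [-0.53, 7.55, 0.26, 0.056], [-0.7, 9.98, 0.35, 0.073], [-0.84, 12.11, 0.42, 0.089], [-0.95, 13.68, 0.48, 0.101], [-0.99, 14.25, 0.5, 0.105]]
```

{"method": "move_arm", "body": {
  "plan": [
    {"translation": [0, 0, -0.4], "spin": 0},
    {"translation": [0, 0, -1.4], "spin": 0},
    {"translation": [0, 0, -2.6], "spin": 0},
    {"translation": [0, 0, -3.9], "spin": 0},
    {"translation": [0, 0, -5.1], "spin": 0},
    {"translation": [0, 0, -6.2], "spin": 0},
    {"translation": [0, 0, -7.0], "spin": 0},
    {"translation": [0, 0, -7.3], "spin": 0}
  ]
}}

```text
clock: 27.67
tool_pos: [609.5, -341.7, 90.9]
ee_rot: [-0.589, 3.084, -0.003]
force: [0.0, 0.7, -1.2]
opening: 43.1
grip_force: 62.5
```

{"method": "move_arm", "body": {
  "plan": [
    {"translation": [-0.3, 0.9, 0], "spin": 0.01},
    {"translation": [-0.9, 2.9, -0.1], "spin": 0.02},
    {"translation": [-1.7, 5.1, -0.2], "spin": 0.04},
    {"translation": [-2.5, 7.6, -0.3], "spin": 0.06},
    {"translation": [-3.3, 10.0, -0.3], "spin": 0.08},
    {"translation": [-4.0, 12.1, -0.4], "spin": 0.1},
    {"translation": [-4.5, 13.7, -0.5], "spin": 0.11},
    {"translation": [-4.7, 14.3, -0.5], "spin": 0.11}
  ]
}}

```text
clock: 28.33
tool_pos: [599.5, -187.9, 93.4]
ee_rot: [0.421, -3.112, -0.002]
force: [0.4, 0.4, -1.5]
opening: 42.7
grip_force: 62.5
```

{"method": "move_arm", "body": {
  "plan": [
    {"translation": [-0.2, 0.9, 0], "spin": 0.01},
    {"translation": [-0.5, 3.0, 0], "spin": 0.02},
    {"translation": [-1.0, 5.3, 0], "spin": 0.04},
    {"translation": [-1.4, 7.8, 0], "spin": 0.06},
    {"translation": [-1.9, 10.4, 0], "spin": 0.09},
    {"translation": [-2.3, 12.6, 0], "spin": 0.1},
    {"translation": [-2.6, 14.2, 0], "spin": 0.12},
    {"translation": [-2.7, 14.8, 0], "spin": 0.12}
  ]
}}

```text
clock: 29.0
tool_pos: [586.6, -39.3, 93.5]
ee_rot: [0.231, -3.132, -0.001]
force: [0.2, 0.1, -2.3]
opening: 43.0
grip_force: 62.5
```

{"method": "move_arm", "body": {
  "plan": [
    {"translation": [-0.1, 0.9, 0], "spin": 0.01},
    {"translation": [-0.2, 2.9, 0.1], "spin": 0.02},
    {"translation": [-0.4, 5.1, 0.2], "spin": 0.04},
    {"translation": [-0.5, 7.6, 0.3], "spin": 0.06},
    {"translation": [-0.7, 10.0, 0.3], "spin": 0.07},
    {"translation": [-0.8, 12.1, 0.4], "spin": 0.09},
    {"translation": [-0.9, 13.7, 0.5], "spin": 0.1},
    {"translation": [-1.0, 14.3, 0.5], "spin": 0.11}
  ]
}}

```text
clock: 29.67
tool_pos: [575.7, 102.9, 88.4]
ee_rot: [0.06, -3.14, -0.0]
force: [0.5, -0.8, -0.9]
opening: 42.7
grip_force: 62.5
```

{"method": "move_arm", "body": {
  "plan": [
    {"translation": [0, 0, 0], "spin": 0},
    {"translation": [0, 0, 0.4], "spin": 0},
    {"translation": [0, 0, 1.0], "spin": 0},
    {"translation": [0, 0, 1.8], "spin": 0},
    {"translation": [0, 0, 2.6], "spin": 0},
    {"translation": [0, 0, 3.0], "spin": 0},
    {"translation": [0, 0, 3.0], "spin": 0},
    {"translation": [0, 0, 3.0], "spin": 0}
  ]
}}

```text
clock: 30.33
tool_pos: [575.9, 101.6, 58.5]
ee_rot: [0.058, -3.141, 0.0]
force: [-0.1, 0.5, -1.7]
opening: 43.0
grip_force: 62.5
```

```bash
python3 -c "
from h import *
for i in range(3): im,d=bot.snapshot('scene')
cv2.imwrite('pics/s9.png',cv2.resize(im[110:240,230:370,::-1],None,fx=4.5,fy=4.5))"; python3 plan.py 580,102,24,92
```

```text
t 30.5 pose [576.2 101.8  59.2] ydir 92.1 open 42.8 grip 62.5 tilt 0.001
len 35 turn 0.1 [[-0.02, 0.0, 0.21, 0.0], [-0.08, 0.0, 0.7, 0.0], [-0.14, 0.0, 1.27, 0.001], [-0.2, 0.01, 1.86, 0.001], [-0.27, 0.01, 2.46, 0.002], [-0.33, 0.01, 2.99, 0.002], [-0.37, 0.01, 3.38, 0.002], [-0.39, 0.01, 3.52, 0.002]]
```

View pics/s9.png

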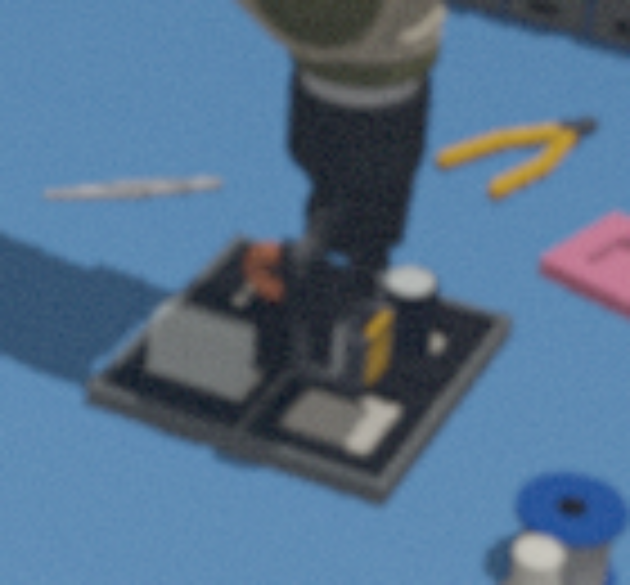

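The transformer hangs squarely over the large pocket (crop 342,417). I'll shift it 4 mm and lower it.

{"method": "move_arm", "body": {
  "plan": [
    {"translation": [-0.1, 0, 0], "spin": 0},
    {"translation": [-0.4, 0, 0.4], "spin": 0},
    {"translation": [-0.4, 0, 1.1], "spin": 0},
    {"translation": [-0.4, 0, 1.8], "spin": 0},
    {"translation": [-0.4, 0, 2.5], "spin": 0},
    {"translation": [-0.4, 0, 3.0], "spin": 0},
    {"translation": [-0.4, 0, 3.3], "spin": 0},
    {"translation": [-0.4, 0, 3.5], "spin": 0}
  ]
}}

```text
clock: 31.15
tool_pos: [579.5, 101.9, 24.0]
ee_rot: [0.059, -3.14, 0.0]
force: [-10.6, -1.1, 19.8]
opening: 42.9
grip_force: 65.1
```

{"method": "move_arm", "body": {
  "plan": [
    {"translation": [0, 0, 0], "spin": 0},
    {"translation": [0, 0, 0], "spin": 0},
    {"translation": [0, 0, 0], "spin": 0},
    {"translation": [0, 0, 0], "spin": 0},
    {"translation": [0, 0, 0], "spin": 0},
    {"translation": [0, 0, 0], "spin": 0},
    {"translation": [0, 0, 0], "spin": 0},
    {"translation": [0, 0, 0], "spin": 0}
  ]
}}

```text
clock: 31.82
tool_pos: [580.0, 101.9, 24.0]
ee_rot: [-0.058, 3.141, -0.0]
force: [-2.0, 0.6, 4.3]
opening: 43.2
grip_force: 63.2
```

It has landed, so I'll open, lift and back away for a last look.

{"method": "move_arm", "body": {
  "plan": [
    {"translation": [0, 0, 0], "spin": 0},
    {"translation": [0, 0, 0], "spin": 0},
    {"translation": [0, 0, 0], "spin": 0},
    {"translation": [0, 0, 0], "spin": 0},
    {"translation": [0, 0, 0], "spin": 0},
    {"translation": [0, 0, 0], "spin": 0},
    {"translation": [0, 0, 0], "spin": 0},
    {"translation": [0, 0, 0], "spin": 0}
  ],
  "hand": 0
}}

```text
clock: 32.48
tool_pos: [579.9, 101.9, 23.8]
ee_rot: [-0.058, 3.141, -0.0]
force: [1.1, -0.5, 0.2]
opening: 85.8
grip_force: 0.0
```

{"method": "move_arm", "body": {
  "plan": [
    {"translation": [0, 0, -0.5], "spin": 0},
    {"translation": [0, 0, -2.0], "spin": 0},
    {"translation": [0, 0, -4.5], "spin": 0},
    {"translation": [0, 0, -7.5], "spin": 0},
    {"translation": [0, 0, -10.5], "spin": 0},
    {"translation": [0, 0, -13.0], "spin": 0},
    {"translation": [0, 0, -15.0], "spin": 0},
    {"translation": [0, 0, -16.0], "spin": 0}
  ]
}}

```text
clock: 33.15
tool_pos: [580.7, 101.9, 187.1]
ee_rot: [-0.059, 3.137, -0.0]
force: [-0.1, 0.1, 0.5]
opening: 85.2
grip_force: 0.0
```

{"method": "move_arm", "body": {
  "plan": [
    {"translation": [1.0, -2.0, 0], "spin": 0},
    {"translation": [3.0, -5.0, 0], "spin": 0},
    {"translation": [5.0, -8.0, 0], "spin": 0},
    {"translation": [7.0, -11.0, 0], "spin": 0},
    {"translation": [9.0, -14.0, 0], "spin": 0},
    {"translation": [11.0, -17.0, 0], "spin": 0},
    {"translation": [12.0, -19.0, 0], "spin": 0},
    {"translation": [12.5, -20.0, 0], "spin": 0}
  ]
}}

```text
clock: 33.82
tool_pos: [461.2, -104.5, 183.6]
ee_rot: [0.055, -3.14, 0.0]
force: [0.6, -0.4, -0.0]
opening: 85.2
grip_force: 0.0
```

Run:
```python
from h import *
for i in range(6): im,d=bot.snapshot('top')
W=cloud('top',d); cv2.imwrite('pics/t9.png',cv2.resize(im[150:300,150:460,::-1],None,fx=2.5,fy=2.5))
for n,x,y in(('cap',577,193),('sink',488,99),('choke',485,192),('trafo',580,102)):
    w=W[150:300,150:280].reshape(-1,3); w=w[(np.abs(w[:,0]-x)<40)&(np.abs(w[:,1]-y)<40)&(w[:,2]>28)&(w[:,2]<70)]
    h=np.percentile(w[:,2],95); t=w[w[:,2]>h-9] if n!='choke' else w; print(n,round(h,1),np.round(cv2.minAreaRect(t[:,:2].astype(np.float32)),1) if 0 else cv2.minAreaRect(t[:,:2].astype(np.float32)))
```

```text
cap 57.9 ((576.1515502929688, 191.11856079101562), (33.36463928222656, 33.79043960571289), 45.09015655517578)
sink 49.1 ((486.0104064941406, 96.52619171142578), (55.536468505859375, 25.74781608581543), 1.715693473815918)
choke 50.9 ((484.09893798828125, 189.6429901123047), (38.187644958496094, 13.094048500061035), 1.2978465557098389)
trafo 51.4 ((581.3411254882812, 99.0667495727539), (45.081451416015625, 42.81822967529297), 1.9867686033248901)
```

View pics/t9.png

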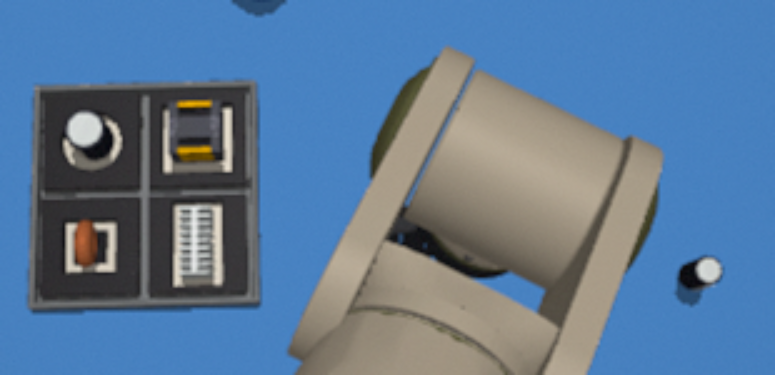

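All four parts stand centred in their pockets (round 88,135; large 195,130; small 90,243; long 198,245), within about 3 mm. The slim cap (708,270) hasn't moved. The arm hides the short sink here, but no move came near it and it stood in place in the earlier views.

```bash
python3 -c "
from rig import bot
print(bot.sign_off())"
```

```text
the job is handed in; nothing more can be done
None
```

The job is handed in at about 34 s: all four parts stand in their own pockets, about 3 mm or less off centre by the last camera check. The slim capacitor is where it was, and the short heat sink was not touched, though the arm hid it in the last picture.

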